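# Line up two bars on the squaring fixture for tacking

### The job

Get the two square aluminium bars ready to be tacked together: push them along the bench so that both lie flat against the fence of the squaring fixture, end to end with no gap between them, and with the one next to the end stop hard up against it. Either bar may be the one at the stop. Only push them, do not pick them up or tip them, leave the other things on the bench where they are, and finish with the robot clear.

Things in the scene. Friction and masses are not known exactly. Their poses are not given: they have to be found in the camera images.
- fixture: Squaring fixture, dark steel, immovable: angle-iron fence 450 mm long (y = -225 to 225 mm), 26 mm high, 10 mm thick, a 6 mm high foot behind it to x = 43 mm, and an end stop at its right end. Origin: on the bench, middle of the fence's working face (plane x = 0, towards the robot). x points away from the robot through the fence, y along the fence to the robot's left, z up. Turned up to 0.18 rad.
- stop_corner (a point): Inner corner of the fixture, on the bench, where the fence face meets the end stop's face; at x = 0, y = -200 mm in the fixture's frame, same axes. The stop is a block reaching 62 mm from the fence towards the robot, 25 mm thick, 26 mm high; its working face is the plane y = 0 of this point and looks to +y, along the fence.
- long_bar: The longer bar: solid aluminium, 40 x 40 mm section, 150 mm long along its y axis, 0.5 to 0.75 kg, loose on the bench. Origin: centre of its underside, z up. Starts on the robot's side of the fence, its centre 88 to 112 mm from the fence face, turned up to 0.25 rad from the fence. Either bar may start nearer the stop. 2 to 9 N slide one bar, 5 to 15 N both.
- short_bar: The shorter bar: same 40 x 40 mm section, 80 mm long along its y axis, 0.26 to 0.4 kg. Origin: centre of its underside, z up. Starts in the same band as the longer bar, turned up to 0.25 rad from the fence, its centre 140 to 200 mm from the longer bar's along the fence.
- spray_can: Bystander: upright spray can, 58 mm diameter, 180 mm high, to the right of the bars and the end stop. Origin: centre of its underside.
- hammer: Bystander: hammer 260 mm long lying behind the fence, along it. Origin on the bench under it, x axis towards its head.
- wire_brush: Bystander: brush 220 mm long lying behind the fence, along it. Origin on the bench under it, x axis along it.
- flange: Bystander: steel ring 100 mm outside, 52 mm inside, 14 mm thick, lying flat left of the bars. Origin: centre of its underside.
- tape_measure: Bystander: grey tape measure 66 x 70 mm, 36 mm high, off the left end of the fence. Origin: centre of its underside.
- magnet_square: Bystander: small grey L-shaped magnetic square 55 x 49 mm, 16 mm high, lying on the robot's side of the bars, between where the two start (about 190 mm from the fence). Origin: on the bench, roughly its middle.
- c_clamp: Bystander: C-clamp lying flat, 130 x 73 mm, 18 mm high, off the right end of the fixture. Origin: on the bench, middle of its back.
Not all that is in view belongs to the job. What is shaped like the long_bar but green or turquoise is not meant.

How it is judged:
By the outcome, as a careful person would: the job done as asked, in the order asked, and still so for the second after the job is handed in, with the robot touching nothing.
It also fails if it takes over 51 s, if anything falls off the work surface, if the arm or the gripper's body presses on something with over 40 N, if the wrist force passes 120 N, or if a joint passes its speed limit or range.

### The arm

A 7-joint arm with a two-finger parallel gripper is mounted at the origin on the work surface. World frame = base frame: x ahead of the robot, y to its left, z up, the work surface at z = 0. Lengths are in m, angles in rad, forces in N, time in s.
With the tool pointing down it reaches from about 0.4 to 0.875 m from the base axis. Payload 6.5 kg.
Tool frame: the origin (TCP) lies on the mounting face of the last link; the fingertips stand 173 mm ahead of it and the grasp point (between the pads) lies 155 mm ahead of it; y points along the fingers, z is the direction in which the jaws open and shut, and the axes are right-handed (so a half turn about y gives the same grasp; the last joint's range is limited). The gripper opens to 85 mm and grips with 20 to 120 N. Pads are 22 mm wide; open, the fingers measure 114 mm over their backs; the gripper's body (76 mm by 85 mm) begins 54 mm behind the grasp point. The pads swing forward as they close: fully open they stand 13 mm farther back than shut.
Start: joints at [1.096, 0.536, -0.004, 1.538, 0.003, 1.067, -0.071], TCP at [0.258, -0.596, 0.405] pointing down, gripper open.
Joint ranges: [-2.7, 2.7], [-0.37, 2.16], [-1.27, 1.26], [0.24, 2.4], [-1.31, 4.45], [0.19, 1.91], [-2.76, 2.76]. Speed limits (rad/s): [2.39, 2.39, 3.14, 3.14, 3.14, 3.14, 3.14].

### API

Orientations are given as a rotation vector (axis times angle).
In Python, from plant import robot gives the robot as it stands.
- The arm moves only by the tool jog_arm, never from a script. Its argument "motion" is a list of rows, each an object with "xyz": the shift along the world's x, y, z in cm, a list of three; "delta_rot": the turn, a rotation vector about the world's x, y, z in rad, a list of three; "grip": the gripper's target within -1 to 1 (fully open at 1, half-way at 0, shut at -1). A call has 1 to 10 rows; each row is the pose to reach, as a shift and turn from the pose measured when the call began; what a row does not reach only later rows make up. A row lasts 1/8 s, in which the tool goes at most 62.5 mm and 10.7 degrees, less where a joint would pass 70% of its speed; a pose out of reach is approached as far as the arm can. A call with a gripper value outside its range is refused whole. The fingers move at their own pace and stop on an object; "grip_force" is the grip in N (left out, the last holds). Time passes only in rows, so rows that repeat a pose let the fingers close. It gives the time, the measured TCP pose, the force and the opening at its end, in the units of the state.
- robot.observe(): the state, without advancing time (a new reading comes with each control period).
- robot.snapshot(name): name is "side" or "top" or "wrist"; returns a dict with "img" (420x560x3 uint8, blue, green, red), "range_z" (420x560 float32, m along the optical axis (not along the pixel's ray), 0 where there is no reading), "vfov" (degrees; the focal length in pixels is half the picture's height over the tangent of half this angle, whatever the lens; pixels are square), "cx", "cy" (the principal point, pixels), "R" (3x3) and "t" (3): a world point X has camera coordinates R X + t. Camera axes: x right, y down, z forward; pixel columns grow to the right and rows downward; lengths in m; the calibration is good to about 2 mm. The wrist camera is an equidistant fisheye: a pixel r from the principal point sees the ray r / f radians off the axis. A picture is of the moment at which its call begins.
- robot.sign_off(): hands the job in, once; it reports no verdict.
The state is a dict: "t": time; "qpos": joint angles; "qvel": joint speeds; "joint_torque": joint torques, N m; "tcp_pos": TCP position; "ee_rot": TCP orientation; "wrist_force": force on the tool from outside, world axes, zero at the start; "wrist_torque": the same for the moment, N m; "grip_width": finger opening in m.
Only numpy, scipy, OpenCV 4.12 (cv2) and the standard library are available. Lean on these libraries where they do the work, as an engineer would, in place of code of your own. Each camera call takes 0.05 s, during which the arm holds its last target. There are 200 camera calls.

## Working session

There is one attempt and no reset: what is moved stays moved. The work goes in short steps, Python scripts to look and compute and a tool call to move; the robot and the scene stay as the last step left them, time stands still between calls to the robot, and variables do not carry over. Pictures are saved under pics/ and viewed, about 8 in all and at most 12, crops included, and the job is handed in when it is done.

Besides the shell and the picture viewer there is one more tool, called after ">>>" by a JSON object that holds its "method" and its "body", one argument or row to a line. jog_arm: Moves the arm, as the interface text tells. Its arguments: {"type":"object","properties":{"motion":{"type":"array"},"grip_force":{"type":"number"}},"required":["motion"]}

```bash
mkdir -p pics; cat > h.py <<'E'
import numpy as np, cv2
from plant import robot
def snap(n):
    s=robot.snapshot(n); np.savez('last_%s.npz'%n,**s); return s
def load(n): return dict(np.load('last_%s.npz'%n))
def pt(s,u,v,z=None):
    """pixel -> world by depth, or by plane height z (pinhole)"""
    f=s['img'].shape[0]/2/np.tan(np.radians(float(s['vfov']))/2)
    d=np.array([(u-s['cx'])/f,(v-s['cy'])/f,1.0]); R=s['R']; c=-R.T@s['t']; w=R.T@d
    if z is None:
        return c+w*float(np.median(s['range_z'][int(v)-1:int(v)+2,int(u)-1:int(u)+2]))
    return c+w*(z-c[2])/w[2]
E
python3 - <<'E'
from h import *
o=robot.observe(); print({k:np.round(v,3) for k,v in o.items()})
for n in('top','side'):
    s=snap(n); cv2.imwrite(f'pics/{n}0.png',cv2.resize(s['img'],(784,588))); print(n,s['vfov'],s['cx'],s['cy'],-s['R'].T@s['t'],s['R'][2])
E
```

```text
{'t': np.float64(0.0), 'qpos': array([ 1.096,  0.537, -0.004,  1.539,  0.003,  1.067, -0.071]), 'qvel': array([ 0.001,  0.001, -0.   , -0.002,  0.   , -0.   ,  0.   ]), 'joint_torque': array([ 0.0000e+00, -5.8342e+01,  1.0490e+00, -2.5911e+01,  1.2000e-02,
        1.0000e-02,  0.0000e+00]), 'tcp_pos': array([ 0.258, -0.596,  0.404]), 'ee_rot': array([-0.414,  1.998, -1.995]), 'wrist_force': array([0.815, 0.212, 0.303]), 'wrist_torque': array([-0.027,  0.01 ,  0.019]), 'grip_width': np.float64(0.085)}
top 48.35988272961149 283.02271746754957 208.9838201082749 [0.41620245 0.0523465  1.00878953] [ 1.38255374e-01  2.22266515e-04 -9.90396588e-01]
side 44.78491825891558 272.89376754088806 205.91290743490532 [ 0.39636505 -0.77644808  0.80099138] [ 0.14700572  0.73620434 -0.66060009]
```

View pics/top0.png

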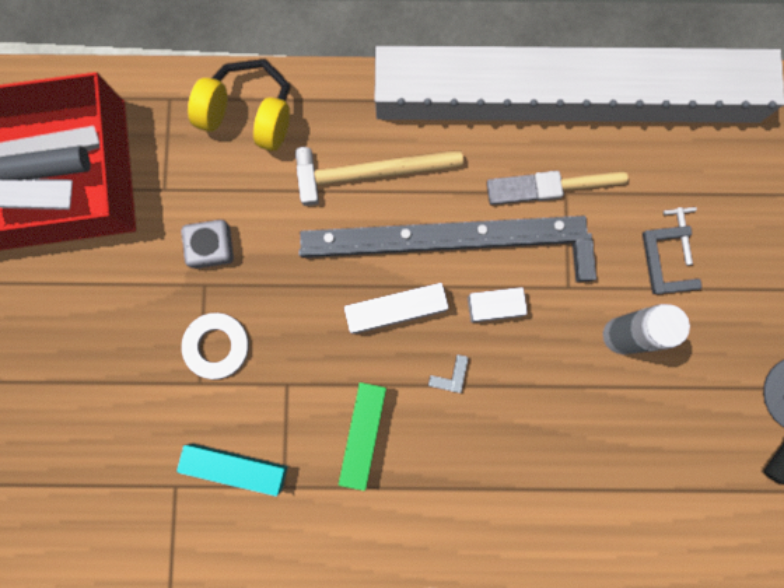

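View pics/side0.png

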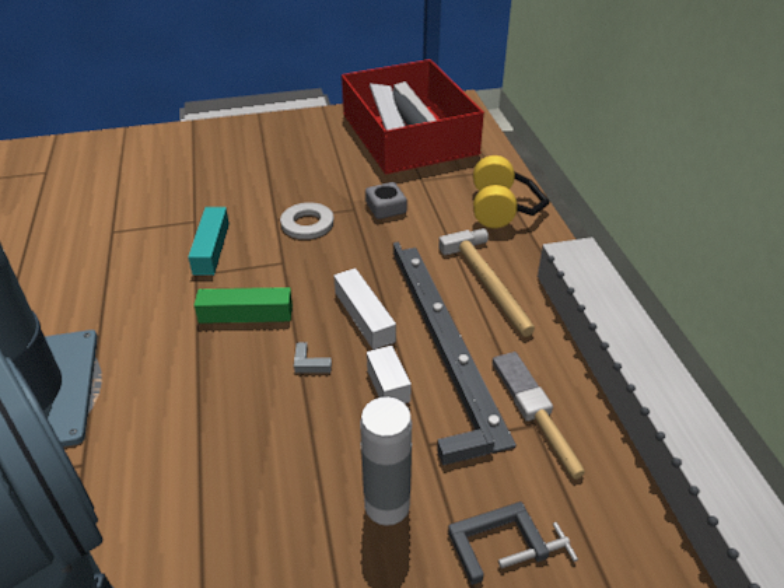

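The top view shows the fence from (300,245) to (585,225), with the stop at (585,260).

Candidates for the long bar:
- white bar (396,308)
- green bar (362,437)
- turquoise bar (232,470)
- pale pieces in the red box (50,150) and (35,193)

By the description I choose the white bar at (396,308). The short bar is the white one at (498,305), nearer the stop. I'll measure and check with one crop.

```bash
cat >> h.py <<'E'
def cloud(s):
    h,w=s['range_z'].shape; f=h/2/np.tan(np.radians(float(s['vfov']))/2)
    u,v=np.meshgrid(np.arange(w),np.arange(h)); z=s['range_z']
    P=np.stack([(u-s['cx'])/f*z,(v-s['cy'])/f*z,z],-1)-s['t']
    P=P@s['R']; P[z<=0]=np.nan; return P
def bars(s,verbose=True):
    """white bars' tops: centre, yaw of long axis vs world y, size"""
    P=cloud(s); im=s['img'].astype(int)
    m=(P[...,2]>.03)&(P[...,2]<.05)&(im.min(2)>150)&(P[...,0]>.3)&(P[...,0]<.72)&(abs(P[...,1])<.3)
    n,l,st,_=cv2.connectedComponentsWithStats(cv2.morphologyEx(m.astype(np.uint8),cv2.MORPH_OPEN,np.ones((3,3))))
    out=[]
    for i in range(1,n):
        if st[i,4]<300: continue
        q=P[l==i]; r=cv2.minAreaRect((q[:,:2]*1000).astype(np.float32))
        c=cv2.boxPoints(r); 
        e=max((c[1]-c[0],c[2]-c[1]),key=np.linalg.norm); e=e*np.sign(e[1])
        out.append((np.array(r[0]),np.arctan2(-e[0],e[1]),sorted(r[1])))
        if verbose: print('bar c',np.round(r[0],1),'yaw %.3f'%out[-1][1],'size',np.round(sorted(r[1]),1),'z %.4f'%np.median(q[:,2]),'mean',np.round(q[:,:2].mean(0)*1000,1), 'px',st[i,:4])
    return out
E
python3 - <<'E'
from h import *
for n in('top','side'):
    s=load(n);print(n);bars(s)
    P=cloud(s)
    m=(P[...,2]>.020)&(P[...,2]<.033)&(P[...,0]>.5)&(P[...,0]<.75)&(P[...,1]>-.3)&(P[...,1]<.24)&(s['img'].max(2)<140)
    k,l,st,_=cv2.connectedComponentsWithStats(m.astype(np.uint8))
    for i in range(1,k):
        if st[i,4]>80:
            q=P[l==i]; print('dark',st[i],np.round(q.min(0),3),np.round(q.max(0),3), 'z',np.median(q[:,2]))
            # front edge: per y bin min x
            b=np.arange(q[:,1].min()+.01,q[:,1].max()-.01,.01)
            e=np.array([(y+.005,q[(q[:,1]>=y)&(q[:,1]<y+.01),0].min()) for y in b if ((q[:,1]>=y)&(q[:,1]<y+.01)).any()])
            if len(e)>8: print(np.round(e*1000).astype(int).tolist())
s=load('top');c=s['img'][140:250,200:440]
cv2.imwrite('pics/crop.png',cv2.resize(c,None,fx=3.3,fy=3.3,interpolation=cv2.INTER_CUBIC))
E
```

```text
top
bar c [530.9  52.9] yaw 0.248 size [ 40.5 148.9] z 0.0401 mean [530.2  52.7] px [247 202  73  35]
bar c [537.5 -99.5] yaw 0.125 size [40.  79.5] z 0.0400 mean [537.2 -99.1] px [336 205  40  24]
dark [ 221  166  205   34 1248] [ 0.577 -0.251  0.02 ] [0.649 0.186 0.033] z 0.02596244171694213
[[-236, 577], [-226, 577], [-216, 638], [-206, 637], [-196, 636], [-186, 636], [-176, 635], [-166, 635], [-156, 634], [-146, 634], [-136, 632], [-126, 633], [-116, 632], [-106, 631], [-96, 630], [-86, 630], [-76, 629], [-66, 628], [-56, 628], [-46, 626], [-36, 627], [-26, 626], [-16, 625], [-6, 625], [4, 625], [14, 624], [24, 623], [34, 622], [44, 622], [54, 621], [64, 620], [74, 619], [84, 620], [94, 619], [104, 618], [114, 617], [124, 616], [134, 616], [144, 615], [154, 615], [164, 614], [174, 620]]
side
bar c [530.9  55.2] yaw 0.251 size [ 41.  152.4] z 0.0413 mean [531.8  50.6] px [240 192  41  45]
bar c [537.3 -97.8] yaw 0.115 size [40.  81.2] z 0.0411 mean [537.1 -99.4] px [262 247  30  32]
dark [ 281  172   72  154 1284] [ 0.576 -0.249  0.02 ] [0.65  0.204 0.032] z 0.026548871575464258
[[-234, 577], [-224, 576], [-214, 594], [-204, 636], [-194, 636], [-184, 636], [-174, 635], [-164, 634], [-154, 633], [-144, 633], [-134, 632], [-124, 632], [-114, 631], [-104, 631], [-94, 630], [-84, 629], [-74, 629], [-64, 628], [-54, 628], [-44, 627], [-34, 626], [-24, 626], [-14, 625], [-4, 624], [6, 623], [16, 623], [26, 623], [36, 622], [46, 621], [56, 620], [66, 620], [76, 619], [86, 619], [96, 618], [106, 618], [116, 617], [126, 616], [136, 616], [146, 614], [156, 614], [166, 615], [176, 613], [186, 613], [196, 612]]
dark [243 207  39  37 166] [ 0.5   -0.023  0.02 ] [0.566 0.095 0.033] z 0.026475712572515225
[[-8, 525], [2, 522], [12, 520], [22, 518], [32, 514], [42, 512], [52, 510], [62, 507], [72, 506], [82, 503]]
dark [262 257  31  27 111] [ 0.513 -0.139  0.02 ] [ 0.561 -0.066  0.033] z 0.02679300905013673
```

View pics/crop.png

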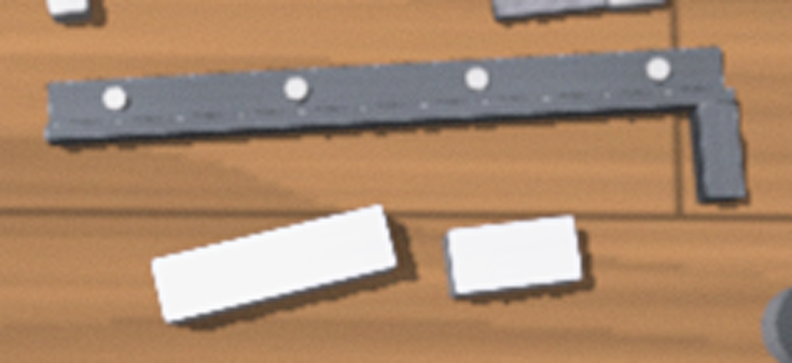

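The crop confirms it: the white long bar (tilted, centre ≈ (275,262)) and the white short bar (≈ (513,255)) lie in front of the fence, and the stop is at (720,150). Both views agree to about 2 mm. Next I work out the stop face and the approach poses.

```bash
python3 - <<'E'
from h import *
from scipy.spatial.transform import Rotation as Ro
for n in('top','side'):
    s=load(n);P=cloud(s)
    m=(P[...,2]>.020)&(P[...,2]<.033)&(P[...,0]>.582)&(P[...,0]<.625)&(P[...,1]>-.27)&(P[...,1]<-.18)
    q=P[m]; b=np.arange(.584,.624,.006)
    a=.0633
    yf=lambda p:(p[:,0]-.6243)*-np.sin(a)+p[:,1]*np.cos(a)
    print(n,'stop yf max/min per x',[(round(x,3),round(yf(q[(q[:,0]>x)&(q[:,0]<x+.006)]).max(),4),round(yf(q[(q[:,0]>x)&(q[:,0]<x+.006)]).min(),4)) for x in b if ((q[:,0]>x)&(q[:,0]<x+.006)).any()])
    m=(P[...,2]>.020)&(P[...,2]<.033)&(P[...,0]>.60)&(P[...,0]<.64)&(P[...,1]>.15)&(P[...,1]<.24); print('left end yf',yf(P[m]).max())
s=load('top');P=cloud(s)
m=(P[...,2]>.008)&(P[...,2]<.025)&(P[...,0]>.40)&(P[...,0]<.5)&(abs(P[...,1])<.06)
print('square',np.round(P[m].min(0),3),np.round(P[m].max(0),3))
R=Ro.from_rotvec(robot.observe()['ee_rot']);M=R.as_matrix();print(np.round(M,3))
for sg in(1,-1):
    z=sg*np.array([-np.sin(.0633),np.cos(.0633),0]);y=np.array([0,0,-1.]);T=np.stack([np.cross(y,z),y,z],1)
    print(sg,np.round((Ro.from_matrix(T)*R.inv()).as_rotvec(),4))
E
```

```text
top stop yf max/min per x [(np.float64(0.584), np.float64(-0.2221), np.float64(-0.2468)), (np.float64(0.59), np.float64(-0.2225), np.float64(-0.2481)), (np.float64(0.596), np.float64(-0.2232), np.float64(-0.2464)), (np.float64(0.602), np.float64(-0.2227), np.float64(-0.2468)), (np.float64(0.608), np.float64(-0.2231), np.float64(-0.2468)), (np.float64(0.614), np.float64(-0.2231), np.float64(-0.2485)), (np.float64(0.62), np.float64(-0.2227), np.float64(-0.2461))]
left end yf 0.20135656582581768
side stop yf max/min per x [(np.float64(0.584), np.float64(-0.2198), np.float64(-0.246)), (np.float64(0.59), np.float64(-0.217), np.float64(-0.2454)), (np.float64(0.596), np.float64(-0.221), np.float64(-0.2458)), (np.float64(0.602), np.float64(-0.2201), np.float64(-0.246)), (np.float64(0.608), np.float64(-0.2197), np.float64(-0.2459)), (np.float64(0.614), np.float64(-0.2177), np.float64(-0.2456)), (np.float64(0.62), np.float64(-0.2204), np.float64(-0.2456))]
left end yf 0.20423851922917496
square [ 0.407 -0.056  0.01 ] [0.462 0.001 0.021]
[[-0.918 -0.001  0.398]
 [-0.398  0.001 -0.918]
 [ 0.    -1.    -0.002]]
1 [ 6.000e-04 -2.100e-03  2.796e+00]
-1 [-0.0015 -0.0005 -0.3456]
```

>>> {"method": "jog_arm", "body": {
  "motion": [
    {"xyz": [5,15,0],"delta_rot": [0,0,-0.1],"grip": 1},
    {"xyz": [21.3,64.5,0],"delta_rot": [0,0,-0.3456],"grip": 1},
    {"xyz": [21.3,64.5,0],"delta_rot": [0,0,-0.3456],"grip": 1},
    {"xyz": [21.3,64.5,0],"delta_rot": [0,0,-0.3456],"grip": 1},
    {"xyz": [21.3,64.5,0],"delta_rot": [0,0,-0.3456],"grip": 1},
    {"xyz": [21.3,64.5,0],"delta_rot": [0,0,-0.3456],"grip": 1},
    {"xyz": [21.3,64.5,0],"delta_rot": [0,0,-0.3456],"grip": 1},
    {"xyz": [21.3,64.5,0],"delta_rot": [0,0,-0.3456],"grip": 1},
    {"xyz": [21.3,64.5,0],"delta_rot": [0,0,-0.3456],"grip": 1},
    {"xyz": [21.3,64.5,0],"delta_rot": [0,0,-0.3456],"grip": 1}
  ]
}}

```text
t: 1.35
tcp_pos: [0.4544, -0.001, 0.404]
ee_rot: [-0.069, 2.191, -2.188]
wrist_force: [1.0, -0.3, 0.1]
grip_width: 0.0855
```

>>> {"method": "jog_arm", "body": {
  "motion": [
    {"xyz": [1.65,5.0,0],"delta_rot": [0,0,-0.005],"grip": 1},
    {"xyz": [1.65,5.0,-6],"delta_rot": [0,0,-0.005],"grip": 1},
    {"xyz": [1.65,5.0,-12],"delta_rot": [0,0,-0.005],"grip": 1},
    {"xyz": [1.65,5.0,-18.4],"delta_rot": [0,0,-0.005],"grip": 1},
    {"xyz": [1.65,5.0,-18.4],"delta_rot": [0,0,-0.005],"grip": 1}
  ]
}}

```text
t: 1.98
tcp_pos: [0.4683, 0.0487, 0.2162]
ee_rot: [-0.076, 2.197, -2.196]
wrist_force: [-0.2, -0.2, -0.4]
grip_width: 0.0855
```

```bash
python3 - <<'E'
from h import *
from scipy.spatial.transform import Rotation as Ro
o=robot.observe();print(o['tcp_pos'],np.round(Ro.from_rotvec(o['ee_rot']).as_matrix(),4).tolist(),o['wrist_force'])
s=snap('side');P=cloud(s);t=o['tcp_pos']
m=(abs(P[...,0]-t[0])<.04)&(abs(P[...,1]-t[1])<.08)&(P[...,2]>.02)&(P[...,2]<.15)
q=P[m];print('lowest',np.sort(q[:,2])[:10])
q=q[q[:,2]<np.sort(q[:,2])[0]+.03]; print(q.min(0),q.max(0))
cv2.imwrite('pics/s1.png',cv2.resize(s['img'][120:330,150:430],None,fx=2.8,fy=2.8))
E
```

```text
[0.4683076  0.04870223 0.21618531] [[-0.9982, -0.0105, 0.0586], [-0.0586, -0.0001, -0.9983], [0.0105, -0.9999, -0.0005]] [-0.23387738 -0.20414051 -0.39265674]
lowest [0.02039946 0.02064409 0.02082528 0.02096413 0.02141902 0.02163387
 0.02170733 0.02261391 0.02342412 0.02351121]
[0.4980785  0.05935883 0.02039946] [0.50825667 0.12794256 0.04398276]
```

View pics/s1.png

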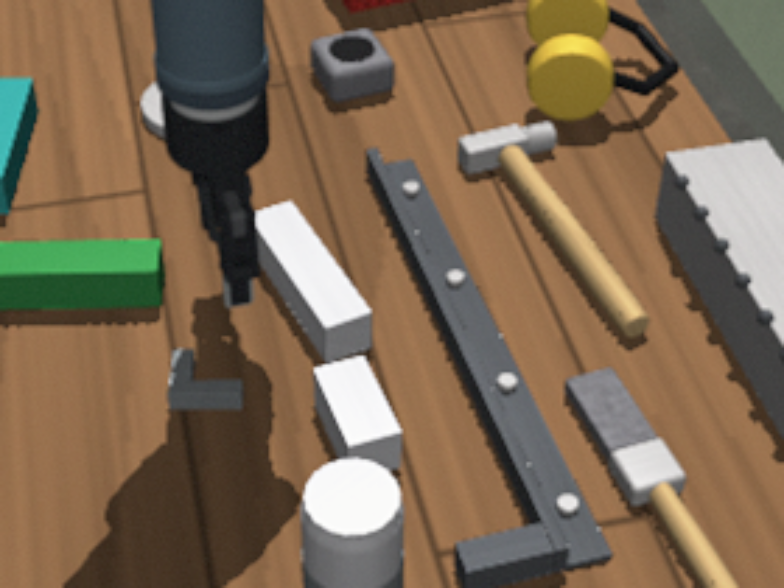

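The gripper hangs on the robot's side of the long bar, with the near (right) fingertip at crop (237,300). I'll read its height from depth.

```bash
python3 - <<'E'
from h import *
s=load('side');P=cloud(s)
for v in range(218,234,2): print(v,[np.round(P[v,u]*1000).tolist() for u in(232,235,238)])
E
```

```text
218 [[463.0, -25.0, 111.0], [469.0, -23.0, 108.0], [475.0, -24.0, 107.0]]
220 [[464.0, -7.0, 88.0], [470.0, -4.0, 84.0], [476.0, -7.0, 86.0]]
222 [[464.0, -6.0, 82.0], [470.0, -4.0, 80.0], [476.0, -5.0, 79.0]]
224 [[463.0, -7.0, 78.0], [469.0, -8.0, 77.0], [476.0, -6.0, 74.0]]
226 [[463.0, -6.0, 71.0], [469.0, -6.0, 70.0], [475.0, -7.0, 70.0]]
228 [[463.0, -0.0, 60.0], [469.0, 1.0, 57.0], [482.0, 58.0, 1.0]]
230 [[467.0, 57.0, -1.0], [474.0, 53.0, 2.0], [481.0, 53.0, -0.0]]
232 [[466.0, 49.0, 1.0], [473.0, 46.0, 2.0], [479.0, 44.0, 2.0]]
```

>>> {"method": "jog_arm", "body": {
  "motion": [
    {"xyz": [0,0,-2.6],"delta_rot": [0,0,-0.003],"grip": 1},
    {"xyz": [0,0,-4.4],"delta_rot": [0,0,-0.003],"grip": 1},
    {"xyz": [0,0,-4.6],"delta_rot": [0,0,-0.003],"grip": 1},
    {"xyz": [1,0.06,-4.6],"delta_rot": [0,0,-0.003],"grip": 1},
    {"xyz": [2,0.13,-4.6],"delta_rot": [0,0,-0.003],"grip": 1},
    {"xyz": [3,0.19,-4.6],"delta_rot": [0,0,-0.003],"grip": 1},
    {"xyz": [4,0.25,-4.6],"delta_rot": [0,0,-0.003],"grip": 1}
  ]
}}

```text
t: 2.9
tcp_pos: [0.5105, 0.0517, 0.1731]
ee_rot: [-0.067, 2.197, -2.195]
wrist_force: [-2.7, 1.3, 1.7]
grip_width: 0.0853
```

>>> {"method": "jog_arm", "body": {
  "motion": [
    {"xyz": [1,0.06,-0.2],"delta_rot": [0,0,0],"grip": 1},
    {"xyz": [2,0.13,-0.2],"delta_rot": [0,0,0],"grip": 1},
    {"xyz": [3,0.19,-0.2],"delta_rot": [0,0,0],"grip": 1},
    {"xyz": [4,0.25,-0.2],"delta_rot": [0,0,0],"grip": 1},
    {"xyz": [4.8,0.3,-0.2],"delta_rot": [0,0,0],"grip": 1},
    {"xyz": [5.2,0.33,-0.2],"delta_rot": [0,0,0],"grip": 1},
    {"xyz": [5.2,0.33,-0.2],"delta_rot": [0,0,0],"grip": 1}
  ]
}}

```text
t: 3.78
tcp_pos: [0.5631, 0.055, 0.1713]
ee_rot: [-0.065, 2.196, -2.194]
wrist_force: [0.4, -0.4, -0.2]
grip_width: 0.0854
```

```bash
python3 - <<'E'
from h import *
o=robot.observe();print(o['t'],o['tcp_pos'],o['wrist_force'])
s=snap('side');bars(s)
E
```

```text
3.775 [0.56311914 0.05502281 0.17129327] [ 0.41766074 -0.43982205 -0.1899854 ]
bar c [599.   51.3] yaw 0.033 size [ 30.8 141.8] z 0.0411 mean [603.   32.8] px [284 189  21  43]
```

>>> {"method": "jog_arm", "body": {
  "motion": [
    {"xyz": [0.4,0.03,0],"delta_rot": [0,0,0],"grip": 1},
    {"xyz": [0.6,0.04,0],"delta_rot": [0,0,0],"grip": 1},
    {"xyz": [0.7,0.045,0],"delta_rot": [0,0,0],"grip": 1},
    {"xyz": [0.7,0.045,0],"delta_rot": [0,0,0],"grip": 1}
  ]
}}

```text
t: 4.32
tcp_pos: [0.5699, 0.0555, 0.1713]
ee_rot: [-0.065, 2.196, -2.194]
wrist_force: [-2.8, 0.1, 0.3]
grip_width: 0.0852
```

>>> {"method": "jog_arm", "body": {
  "motion": [
    {"xyz": [0.2,0.013,0],"delta_rot": [0,0,0],"grip": 1},
    {"xyz": [0.3,0.02,0],"delta_rot": [0,0,0],"grip": 1},
    {"xyz": [0.3,0.02,0],"delta_rot": [0,0,0],"grip": 1}
  ]
}}

```text
t: 4.7
tcp_pos: [0.571, 0.0557, 0.1709]
ee_rot: [-0.073, 2.197, -2.197]
wrist_force: [-10.3, -1.4, 6.6]
grip_width: 0.0853
```

>>> {"method": "jog_arm", "body": {
  "motion": [
    {"xyz": [-1,-0.06,0],"delta_rot": [0,0,0],"grip": 1},
    {"xyz": [-2.5,-0.16,1.5],"delta_rot": [0,0,0],"grip": 1},
    {"xyz": [-3.5,-1,6],"delta_rot": [0,0,0],"grip": 0},
    {"xyz": [-6,-6,7],"delta_rot": [0,0,0],"grip": 0},
    {"xyz": [-8.1,-11,7],"delta_rot": [0,0,0],"grip": 0},
    {"xyz": [-8.1,-15.8,7],"delta_rot": [0,0,0],"grip": 0},
    {"xyz": [-8.1,-15.8,4],"delta_rot": [0,0,0],"grip": 0},
    {"xyz": [-8.1,-15.8,2],"delta_rot": [0,0,0],"grip": 0},
    {"xyz": [-8.1,-15.8,0.8],"delta_rot": [0,0,0],"grip": 0},
    {"xyz": [-8.1,-15.8,0.8],"delta_rot": [0,0,0],"grip": 0}
  ]
}}

```text
t: 5.95
tcp_pos: [0.49, -0.1021, 0.1785]
ee_rot: [-0.074, 2.197, -2.196]
wrist_force: [0.0, 0.2, 0.3]
grip_width: 0.0427
```

```bash
python3 - <<'E'
from h import *
o=robot.observe();print(o['t'],o['tcp_pos'],o['wrist_force'],o['grip_width'])
s=snap('top');bars(s)
cv2.imwrite('pics/t2.png',cv2.resize(s['img'][120:290,180:450],None,fx=2.9,fy=2.9))
E
```

```text
5.95 [ 0.48997714 -0.10207661  0.17853137] [0.02676404 0.23477975 0.316063  ] 0.042653277071720314
bar c [600.7  54.5] yaw 0.056 size [ 41.2 149. ] z 0.0400 mean [600.   54.2] px [247 175  72  23]
```

View pics/t2.png

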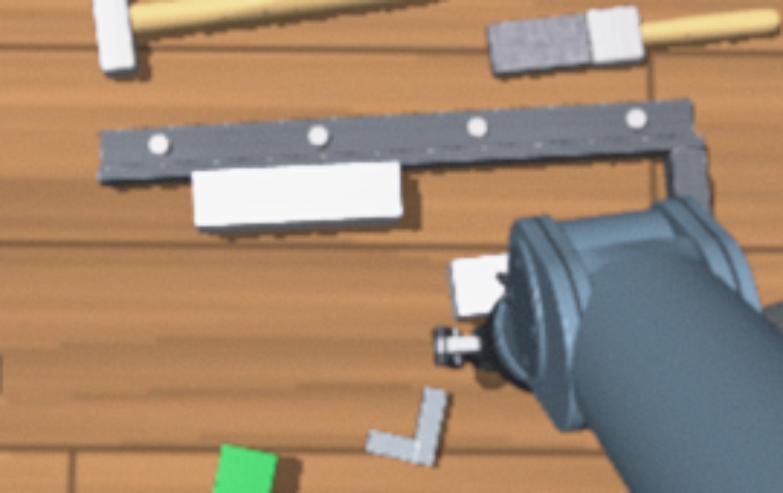

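The top view shows the long bar flat on the fence (crop (297,195)), and the fingers down behind the short bar (crop (480,285)). Now I push the short bar in.

>>> {"method": "jog_arm", "body": {
  "motion": [
    {"xyz": [1,0.06,0],"delta_rot": [0,0,0],"grip": 0},
    {"xyz": [2,0.13,0],"delta_rot": [0,0,0],"grip": 0},
    {"xyz": [3,0.19,0],"delta_rot": [0,0,0],"grip": 0},
    {"xyz": [4,0.25,0],"delta_rot": [0,0,0],"grip": 0},
    {"xyz": [5,0.32,0],"delta_rot": [0,0,0],"grip": 0},
    {"xyz": [6,0.38,0],"delta_rot": [0,0,0],"grip": 0},
    {"xyz": [7,0.44,0],"delta_rot": [0,0,0],"grip": 0},
    {"xyz": [7.8,0.49,0],"delta_rot": [0,0,0],"grip": 0},
    {"xyz": [8.3,0.52,0],"delta_rot": [0,0,0],"grip": 0},
    {"xyz": [8.6,0.54,0],"delta_rot": [0,0,0],"grip": 0}
  ]
}}

```text
t: 7.25
tcp_pos: [0.5764, -0.0967, 0.179]
ee_rot: [-0.073, 2.197, -2.196]
wrist_force: [-3.8, 0.3, 1.9]
grip_width: 0.0424
```

>>> {"method": "jog_arm", "body": {
  "motion": [
    {"xyz": [0.2,0.013,0],"delta_rot": [0,0,0],"grip": 0},
    {"xyz": [0.4,0.025,0],"delta_rot": [0,0,0],"grip": 0},
    {"xyz": [0.4,0.025,0],"delta_rot": [0,0,0],"grip": 0}
  ]
}}

```text
t: 7.62
tcp_pos: [0.5806, -0.0964, 0.179]
ee_rot: [-0.072, 2.197, -2.196]
wrist_force: [-1.9, 0.5, 0.4]
grip_width: 0.0429
```

>>> {"method": "jog_arm", "body": {
  "motion": [
    {"xyz": [0.2,0.013,0],"delta_rot": [0,0,0],"grip": 0},
    {"xyz": [0.3,0.02,0],"delta_rot": [0,0,0],"grip": 0},
    {"xyz": [0.3,0.02,0],"delta_rot": [0,0,0],"grip": 0}
  ]
}}

```text
t: 8.0
tcp_pos: [0.5817, -0.0964, 0.1785]
ee_rot: [-0.079, 2.199, -2.199]
wrist_force: [-8.5, -0.6, 6.1]
grip_width: 0.0429
```

>>> {"method": "jog_arm", "body": {
  "motion": [
    {"xyz": [-1,-0.06,0],"delta_rot": [0,0,-0.003],"grip": 0},
    {"xyz": [-2.5,-0.16,1.5],"delta_rot": [0,0,-0.003],"grip": 0},
    {"xyz": [-2.5,1,7],"delta_rot": [0,0,-0.003],"grip": -1},
    {"xyz": [-1.5,6,8],"delta_rot": [0,0,-0.003],"grip": -1},
    {"xyz": [-0.5,12,8],"delta_rot": [0,0,-0.003],"grip": -1},
    {"xyz": [0.5,18,8],"delta_rot": [0,0,-0.003],"grip": -1},
    {"xyz": [1.05,24,8],"delta_rot": [0,0,-0.003],"grip": -1},
    {"xyz": [1.05,25.8,8],"delta_rot": [0,0,-0.003],"grip": -1},
    {"xyz": [1.05,25.8,5],"delta_rot": [0,0,-0.003],"grip": -1},
    {"xyz": [1.05,25.8,5],"delta_rot": [0,0,-0.003],"grip": -1}
  ]
}}

```text
t: 9.25
tcp_pos: [0.5911, 0.1605, 0.2267]
ee_rot: [-0.079, 2.2, -2.204]
wrist_force: [-0.7, -1.0, 0.5]
grip_width: -0.0
```

```bash
python3 - <<'E'
from h import *
o=robot.observe();print(o['t'],o['tcp_pos'],o['wrist_force'],o['grip_width'])
s=snap('side');bars(s)
cv2.imwrite('pics/s3.png',cv2.resize(s['img'][110:330,200:430],None,fx=2.6,fy=2.6))
E
```

```text
9.25 [0.59113929 0.1604796  0.2267227 ] [-0.67919066 -1.04090805  0.46647426] -2.260250966965482e-05
bar c [610.1 -94.2] yaw 0.062 size [40.6 80.5] z 0.0408 mean [610.4 -96. ] px [298 241  29  31]
```

View pics/s3.png

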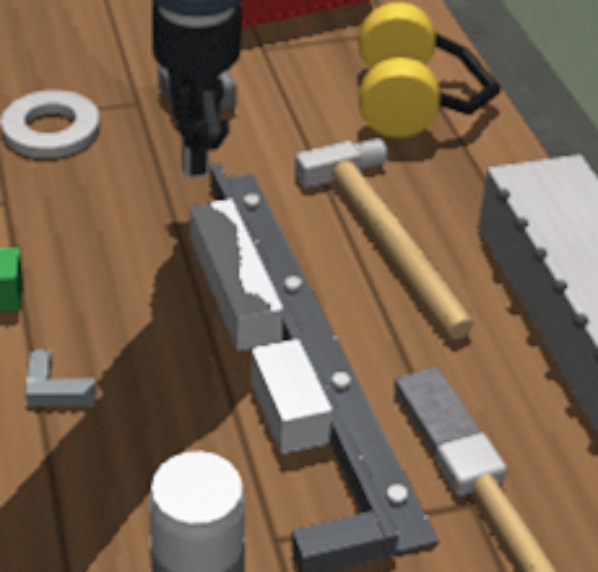

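The side view shows both bars flat on the fence and the closed gripper (crop (195,170)) just beyond the long bar's left end. I'll lower it and push along the fence.

>>> {"method": "jog_arm", "body": {
  "motion": [
    {"xyz": [0,0,-3],"delta_rot": [0,0,0],"grip": -1},
    {"xyz": [0,0,-4.4],"delta_rot": [0,0,0],"grip": -1},
    {"xyz": [0,0,-4.4],"delta_rot": [0,0,0],"grip": -1},
    {"xyz": [0.06,-1,-4.4],"delta_rot": [0,0,0],"grip": -1},
    {"xyz": [0.13,-2,-4.4],"delta_rot": [0,0,0],"grip": -1},
    {"xyz": [0.19,-3,-4.4],"delta_rot": [0,0,0],"grip": -1},
    {"xyz": [0.25,-4,-4.4],"delta_rot": [0,0,0],"grip": -1},
    {"xyz": [0.32,-5,-4.4],"delta_rot": [0,0,0],"grip": -1},
    {"xyz": [0.32,-5,-4.4],"delta_rot": [0,0,0],"grip": -1}
  ]
}}

```text
t: 10.42
tcp_pos: [0.5952, 0.1086, 0.1838]
ee_rot: [-0.075, 2.2, -2.206]
wrist_force: [-0.3, 0.7, 0.1]
grip_width: -0.0001
```

>>> {"method": "jog_arm", "body": {
  "motion": [
    {"xyz": [0.06,-1,0],"delta_rot": [0,0,0],"grip": -1},
    {"xyz": [0.13,-2,0],"delta_rot": [0,0,0],"grip": -1},
    {"xyz": [0.19,-3,0],"delta_rot": [0,0,0],"grip": -1},
    {"xyz": [0.25,-4,0],"delta_rot": [0,0,0],"grip": -1},
    {"xyz": [0.32,-5,0],"delta_rot": [0,0,0],"grip": -1},
    {"xyz": [0.38,-6,0],"delta_rot": [0,0,0],"grip": -1},
    {"xyz": [0.44,-7,0],"delta_rot": [0,0,0],"grip": -1},
    {"xyz": [0.48,-7.6,0],"delta_rot": [0,0,0],"grip": -1},
    {"xyz": [0.48,-7.6,0],"delta_rot": [0,0,0],"grip": -1}
  ]
}}

```text
t: 11.55
tcp_pos: [0.5998, 0.0323, 0.1837]
ee_rot: [-0.075, 2.2, -2.207]
wrist_force: [0.1, 2.4, 2.2]
grip_width: -0.0001
```

```bash
python3 - <<'E'
from h import *
o=robot.observe();print(o['t'],o['tcp_pos'],o['wrist_force'])
s=snap('side');bars(s)
cv2.imwrite('pics/s4.png',cv2.resize(s['img'][110:330,200:430],None,fx=2.6,fy=2.6))
E
```

```text
11.55 [0.59984157 0.03226021 0.18365294] [0.07892676 2.36518133 2.21829369]
bar c [ 612.8 -129.4] yaw 0.058 size [ 39.6 165.4] z 0.0408 mean [ 618.6 -156.4] px [311 238  30  64]
```

View pics/s4.png

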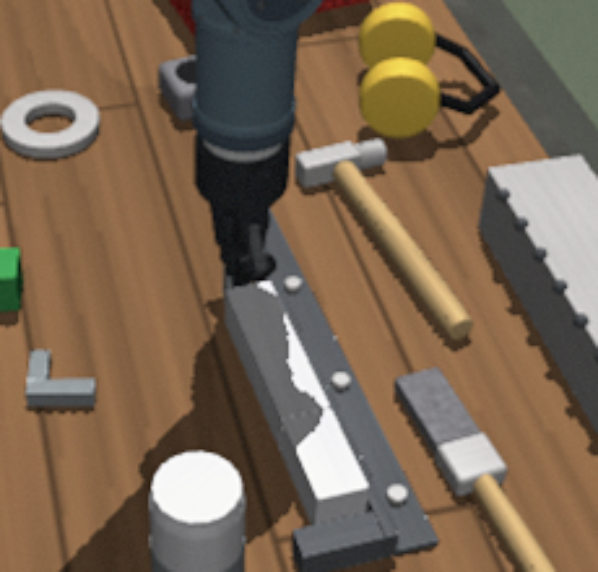

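The bars are end to end and the short one is close to the stop (crop (340,510)), with roughly 10 mm left.

>>> {"method": "jog_arm", "body": {
  "motion": [
    {"xyz": [0.03,-0.5,0],"delta_rot": [0,0,0],"grip": -1},
    {"xyz": [0.05,-0.8,0],"delta_rot": [0,0,0],"grip": -1},
    {"xyz": [0.06,-1.0,0],"delta_rot": [0,0,0],"grip": -1},
    {"xyz": [0.06,-1.0,0],"delta_rot": [0,0,0],"grip": -1}
  ]
}}

```text
t: 12.1
tcp_pos: [0.6003, 0.0231, 0.1836]
ee_rot: [-0.076, 2.2, -2.206]
wrist_force: [-0.2, 5.2, 2.3]
grip_width: -0.0004
```

>>> {"method": "jog_arm", "body": {
  "motion": [
    {"xyz": [0.01,-0.2,0],"delta_rot": [0,0,0],"grip": -1},
    {"xyz": [0.02,-0.4,0],"delta_rot": [0,0,0],"grip": -1},
    {"xyz": [0.02,-0.4,0],"delta_rot": [0,0,0],"grip": -1}
  ]
}}

```text
t: 12.48
tcp_pos: [0.6004, 0.0217, 0.1837]
ee_rot: [-0.079, 2.203, -2.201]
wrist_force: [-1.6, 9.8, 1.8]
grip_width: 0.0002
```

>>> {"method": "jog_arm", "body": {
  "motion": [
    {"xyz": [0.02,-0.4,0],"delta_rot": [0,0,0],"grip": -1},
    {"xyz": [0.04,-0.7,0],"delta_rot": [0,0,0],"grip": -1},
    {"xyz": [0.04,-0.7,0],"delta_rot": [0,0,0],"grip": -1}
  ]
}}

```text
t: 12.85
tcp_pos: [0.6003, 0.0205, 0.1838]
ee_rot: [-0.083, 2.208, -2.19]
wrist_force: [-2.5, 16.1, 1.1]
grip_width: 0.0001
```

>>> {"method": "jog_arm", "body": {
  "motion": [
    {"xyz": [-0.1,1,0],"delta_rot": [0,0,0],"grip": -1},
    {"xyz": [-0.2,2.5,1],"delta_rot": [0,0,0],"grip": -1},
    {"xyz": [-2,2.5,7],"delta_rot": [0,0,0],"grip": -1},
    {"xyz": [-4.5,-2,8],"delta_rot": [0,0,0],"grip": 1},
    {"xyz": [-5,-8,8],"delta_rot": [0,0,0],"grip": 1},
    {"xyz": [-5,-14,8],"delta_rot": [0,0,0],"grip": 1},
    {"xyz": [-5,-15,6],"delta_rot": [0,0,0],"grip": 1},
    {"xyz": [-5,-15,3],"delta_rot": [0,0,0],"grip": 1},
    {"xyz": [-5,-15,-0.8],"delta_rot": [0,0,0],"grip": 1},
    {"xyz": [-5,-15,-1.1],"delta_rot": [0,0,0],"grip": 1}
  ]
}}

```text
t: 14.1
tcp_pos: [0.5489, -0.1286, 0.1706]
ee_rot: [-0.09, 2.211, -2.191]
wrist_force: [0.3, 0.6, 0.9]
grip_width: 0.0854
```

```bash
python3 - <<'E'
from h import *
from scipy.spatial.transform import Rotation as Ro
o=robot.observe();print(o['t'],o['tcp_pos'],o['wrist_force'],o['grip_width'],np.round(Ro.from_rotvec(o['ee_rot']).as_matrix(),3).tolist())
E
```

```text
14.1 [ 0.54891894 -0.12864669  0.17064096] [0.25853069 0.55384098 0.89805626] 0.08535529345453906 [[-0.998, -0.022, 0.06], [-0.06, 0.008, -0.998], [0.021, -1.0, -0.01]]
```

>>> {"method": "jog_arm", "body": {
  "motion": [
    {"xyz": [0.5,0.03,0.1],"delta_rot": [-0.008,-0.022,0.003],"grip": 1},
    {"xyz": [1.5,0.1,0.1],"delta_rot": [-0.008,-0.022,0.003],"grip": 1},
    {"xyz": [2.3,0.15,0.1],"delta_rot": [-0.008,-0.022,0.003],"grip": 1},
    {"xyz": [2.9,0.18,0.1],"delta_rot": [-0.008,-0.022,0.003],"grip": 1},
    {"xyz": [3.2,0.2,0.1],"delta_rot": [-0.008,-0.022,0.003],"grip": 1},
    {"xyz": [3.5,0.22,0.1],"delta_rot": [-0.008,-0.022,0.003],"grip": 1},
    {"xyz": [3.5,0.22,0.1],"delta_rot": [-0.008,-0.022,0.003],"grip": 1}
  ]
}}

```text
t: 14.98
tcp_pos: [0.5823, -0.1265, 0.1711]
ee_rot: [-0.075, 2.192, -2.191]
wrist_force: [-5.8, -0.5, 3.2]
grip_width: 0.0854
```

>>> {"method": "jog_arm", "body": {
  "motion": [
    {"xyz": [0.3,0.02,0],"delta_rot": [0,0,0],"grip": 1},
    {"xyz": [0.6,0.04,0],"delta_rot": [0,0,0],"grip": 1},
    {"xyz": [0.6,0.04,0],"delta_rot": [0,0,0],"grip": 1}
  ]
}}

```text
t: 15.35
tcp_pos: [0.584, -0.1265, 0.1698]
ee_rot: [-0.089, 2.199, -2.198]
wrist_force: [-15.3, -0.1, 9.8]
grip_width: 0.0854
```

>>> {"method": "jog_arm", "body": {
  "motion": [
    {"xyz": [-1,-0.06,0],"delta_rot": [0,0,0],"grip": 1},
    {"xyz": [-2.8,0,1],"delta_rot": [0,0,0],"grip": 1},
    {"xyz": [-4,2,7],"delta_rot": [0,0,0],"grip": -1},
    {"xyz": [-2,8,9],"delta_rot": [0,0,0],"grip": -1},
    {"xyz": [0,14,9],"delta_rot": [0,0,0],"grip": -1},
    {"xyz": [1.5,18.2,9],"delta_rot": [0,0,0],"grip": -1},
    {"xyz": [1.5,18.2,7],"delta_rot": [0,0,0],"grip": -1},
    {"xyz": [1.5,18.2,4],"delta_rot": [0,0,0],"grip": -1},
    {"xyz": [1.5,18.2,1.6],"delta_rot": [0,0,0],"grip": -1},
    {"xyz": [1.5,18.2,1.6],"delta_rot": [0,0,0],"grip": -1}
  ]
}}

```text
t: 16.6
tcp_pos: [0.5977, 0.0543, 0.1837]
ee_rot: [-0.092, 2.2, -2.201]
wrist_force: [0.4, -0.7, -0.5]
grip_width: -0.0002
```

>>> {"method": "jog_arm", "body": {
  "motion": [
    {"xyz": [0.05,-0.8,0],"delta_rot": [0,0,0],"grip": -1},
    {"xyz": [0.1,-1.6,0],"delta_rot": [0,0,0],"grip": -1},
    {"xyz": [0.15,-2.4,0],"delta_rot": [0,0,0],"grip": -1},
    {"xyz": [0.18,-2.9,0],"delta_rot": [0,0,0],"grip": -1},
    {"xyz": [0.2,-3.3,0],"delta_rot": [0,0,0],"grip": -1},
    {"xyz": [0.22,-3.6,0],"delta_rot": [0,0,0],"grip": -1},
    {"xyz": [0.24,-3.9,0],"delta_rot": [0,0,0],"grip": -1},
    {"xyz": [0.24,-3.9,0],"delta_rot": [0,0,0],"grip": -1}
  ]
}}

```text
t: 17.6
tcp_pos: [0.5998, 0.0207, 0.184]
ee_rot: [-0.096, 2.205, -2.191]
wrist_force: [-1.4, 11.9, 2.2]
grip_width: 0.0003
```

>>> {"method": "jog_arm", "body": {
  "motion": [
    {"xyz": [-0.1,1,0],"delta_rot": [0,0,0],"grip": -1},
    {"xyz": [-0.3,4,0.5],"delta_rot": [0,0,0],"grip": -1},
    {"xyz": [-0.3,5,6],"delta_rot": [0,0,0],"grip": -1},
    {"xyz": [-1,7,12],"delta_rot": [0,0,0],"grip": -1},
    {"xyz": [-4,11,16],"delta_rot": [0,0,0],"grip": -1},
    {"xyz": [-8,16,18],"delta_rot": [0,0,0],"grip": -1},
    {"xyz": [-12,20,18],"delta_rot": [0,0,0],"grip": -1},
    {"xyz": [-14,25,18],"delta_rot": [0,0,0],"grip": -1},
    {"xyz": [-14,28,18],"delta_rot": [0,0,0],"grip": -1},
    {"xyz": [-14,28,18],"delta_rot": [0,0,0],"grip": -1}
  ]
}}

```text
t: 18.85
tcp_pos: [0.4587, 0.3034, 0.3643]
ee_rot: [-0.101, 2.204, -2.187]
wrist_force: [0.4, -0.4, -0.2]
grip_width: -0.0
```

```bash
python3 - <<'E'
from h import *
o=robot.observe();print(o['t'],o['tcp_pos'],o['wrist_force'])
for n in('top','side'):
    s=snap(n);print(n)
    for c,y,sz in bars(s):
        d=c/1000-np.array([.6243,0]);a=.0633;print(' xf %.4f yf %.4f'%(d@[np.cos(a),np.sin(a)],d@[-np.sin(a),np.cos(a)]))
a=load('top')['img'][120:250,240:440];b=load('side')['img'][200:330,250:400]
a=cv2.resize(a,(780,507),interpolation=cv2.INTER_CUBIC);cv2.imwrite('pics/f1.png',a);cv2.imwrite('pics/f2.png',cv2.resize(b,None,fx=4.5,fy=4.5,interpolation=cv2.INTER_CUBIC))
E
```

```text
18.85 [0.45865032 0.30339412 0.36427676] [ 0.37361987 -0.36310454 -0.16723631]
top
bar c [ 611.3 -108.6] yaw 0.064 size [ 40.7 229.3] z 0.0401 mean [ 610.5 -108.4] px [305 170 110  25]
 xf -0.0198 yf -0.1076
side
bar c [ 611.3 -106.7] yaw 0.056 size [ 41.2 232.4] z 0.0409 mean [ 611.6 -116.3] px [289 221  54  85]
 xf -0.0197 yf -0.1057
```

View pics/f1.png

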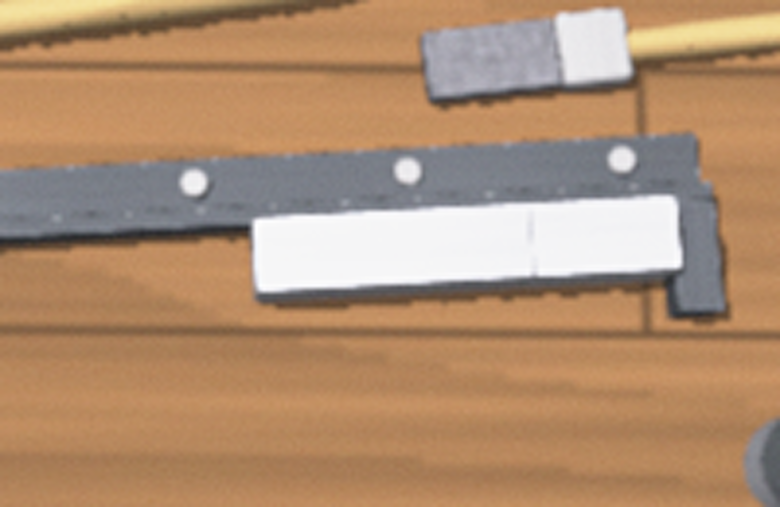

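View pics/f2.png

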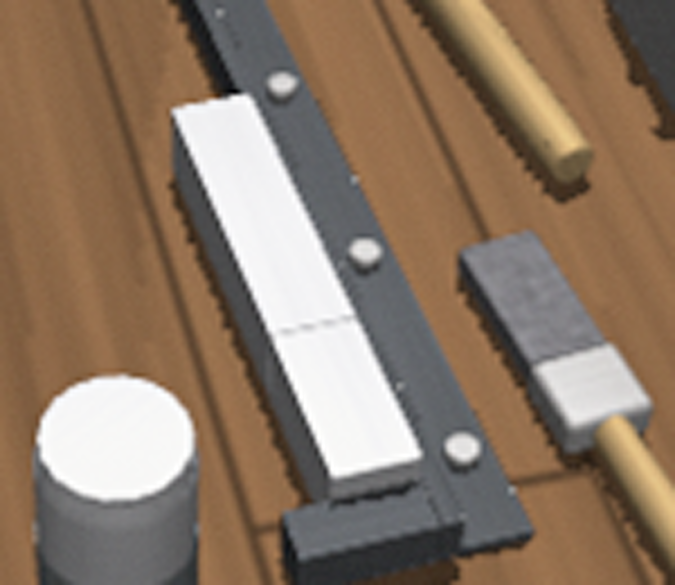

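The pictures agree. The bars form one 229 × 40.7 mm rectangle at the fence's own angle, against the stop, with only a hairline at the joint ((533,245) in the top crop, (315,325) in the side crop). The last end push reached only 12 N, which is inside the 5–15 N sliding range, so I'll repeat it above that.

>>> {"method": "jog_arm", "body": {
  "motion": [
    {"xyz": [5,-5,0],"delta_rot": [-0.007,-0.018,0],"grip": -1},
    {"xyz": [9,-10,0],"delta_rot": [-0.007,-0.018,0],"grip": -1},
    {"xyz": [12,-15,0],"delta_rot": [-0.007,-0.018,0],"grip": -1},
    {"xyz": [13.9,-20,-2],"delta_rot": [-0.007,-0.018,0],"grip": -1},
    {"xyz": [13.9,-24.5,-5],"delta_rot": [-0.007,-0.018,0],"grip": -1},
    {"xyz": [13.9,-24.5,-10],"delta_rot": [-0.007,-0.018,0],"grip": -1},
    {"xyz": [13.9,-24.5,-14],"delta_rot": [-0.007,-0.018,0],"grip": -1},
    {"xyz": [13.9,-24.5,-17],"delta_rot": [-0.007,-0.018,0],"grip": -1},
    {"xyz": [13.9,-24.5,-18],"delta_rot": [-0.007,-0.018,0],"grip": -1},
    {"xyz": [13.9,-24.5,-18],"delta_rot": [-0.007,-0.018,0],"grip": -1}
  ]
}}

```text
t: 20.2
tcp_pos: [0.5988, 0.0543, 0.1839]
ee_rot: [-0.076, 2.188, -2.193]
wrist_force: [0.3, 0.0, 0.3]
grip_width: -0.0
```

>>> {"method": "jog_arm", "body": {
  "motion": [
    {"xyz": [0.05,-1.2,0],"delta_rot": [0,0,0],"grip": -1},
    {"xyz": [0.1,-2.2,0],"delta_rot": [0,0,0],"grip": -1},
    {"xyz": [0.15,-3.0,0],"delta_rot": [0,0,0],"grip": -1},
    {"xyz": [0.2,-3.5,0],"delta_rot": [0,0,0],"grip": -1},
    {"xyz": [0.24,-4.0,0],"delta_rot": [0,0,0],"grip": -1},
    {"xyz": [0.26,-4.4,0],"delta_rot": [0,0,0],"grip": -1},
    {"xyz": [0.28,-4.8,0],"delta_rot": [0,0,0],"grip": -1},
    {"xyz": [0.28,-4.8,0],"delta_rot": [0,0,0],"grip": -1}
  ]
}}

```text
t: 21.2
tcp_pos: [0.6007, 0.0193, 0.1847]
ee_rot: [-0.086, 2.201, -2.169]
wrist_force: [-5.5, 30.5, 3.7]
grip_width: 0.0001
```

>>> {"method": "jog_arm", "body": {
  "motion": [
    {"xyz": [-0.1,1,0],"delta_rot": [0,0,0],"grip": -1},
    {"xyz": [-0.3,4,0.5],"delta_rot": [0,0,0],"grip": -1},
    {"xyz": [-0.3,5,6],"delta_rot": [0,0,0],"grip": -1},
    {"xyz": [-1,7,12],"delta_rot": [0,0,0],"grip": -1},
    {"xyz": [-4,11,16],"delta_rot": [0,0,0],"grip": -1},
    {"xyz": [-8,16,18],"delta_rot": [0,0,0],"grip": -1},
    {"xyz": [-12,20,18],"delta_rot": [0,0,0],"grip": -1},
    {"xyz": [-14,25,18],"delta_rot": [0,0,0],"grip": -1},
    {"xyz": [-14,28,18],"delta_rot": [0,0,0],"grip": -1},
    {"xyz": [-14,28,18],"delta_rot": [0,0,0],"grip": -1}
  ]
}}

```text
t: 22.45
tcp_pos: [0.46, 0.3014, 0.3651]
ee_rot: [-0.089, 2.2, -2.165]
wrist_force: [0.1, -1.7, 0.6]
grip_width: -0.0001
```

```bash
python3 - <<'E'
from h import *
o=robot.observe();print(o['t'],o['tcp_pos'],o['wrist_force'])
for n in('top','side'):
    s=snap(n);print(n)
    for c,y,sz in bars(s):
        d=c/1000-np.array([.6243,0]);a=.0633;print(' xf %.4f yf %.4f'%(d@[np.cos(a),np.sin(a)],d@[-np.sin(a),np.cos(a)]))
a=load('top')['img'][150:210,290:430]
cv2.imwrite('pics/g1.png',np.vstack([cv2.resize(a,(780,334),interpolation=cv2.INTER_CUBIC),cv2.resize(load('side')['img'][210:330,240:600],(780,260))]))
E
```

```text
22.45 [0.45999398 0.30140103 0.3651351 ] [ 0.12958874 -1.65725936  0.55081165]
top
bar c [ 611.4 -108.8] yaw 0.061 size [ 41.  230.1] z 0.0401 mean [ 610.6 -108.2] px [305 170 110  25]
 xf -0.0198 yf -0.1078
side
bar c [ 610.9 -105.8] yaw 0.063 size [ 40.2 232.1] z 0.0409 mean [ 611.5 -116.4] px [289 221  54  85]
 xf -0.0201 yf -0.1048
```

View pics/g1.png

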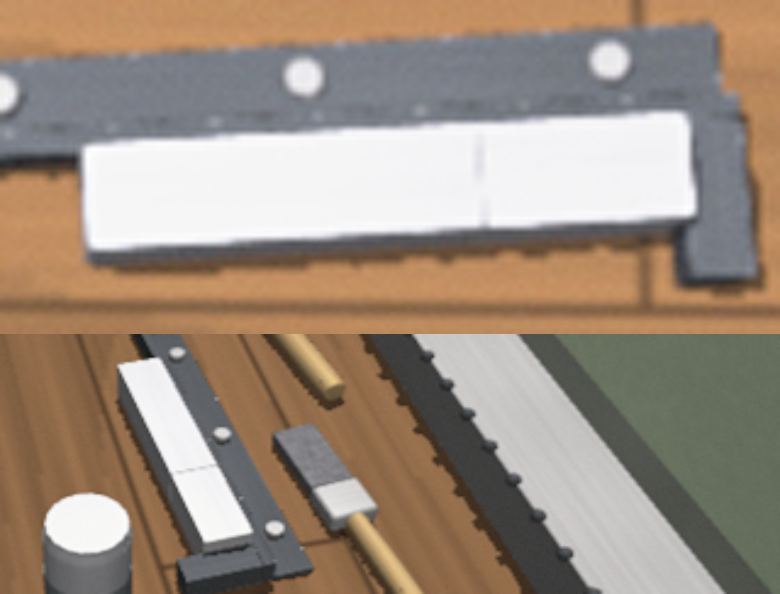

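The final view shows both bars flat on the fence and against the stop, with only a hairline at the joint (480,165). The gripper is clear, so I'm handing in.

```bash
python3 -c "
from plant import robot
print(robot.sign_off())"
```

```text
the job is handed in; nothing more can be done
None
```

I pushed both bars flat against the fence and slid them end to end along it, with the short bar against the stop. Then I pressed both to the fence again (15 N), seated them with a 30 N end push, retreated clear and handed in at about 22.5 s.

- **Position:** In the top view the pair measures 230.1 × 41 mm (nominal 230 × 40). It lies at 0.061 rad against the fence's 0.063 rad. Its centre is 19.8 mm from the fence face (ideal 20) and within 0.5 mm of the ideal distance from the stop.
- **Where the views differ:** The side view agrees on angle and distance from the fence. It reads 2 mm longer and about 3 mm different along the fence, roughly the camera accuracy.
- **Joint:** A hairline still shows between the bars in both views. The cameras cannot resolve a gap under about 1 mm, so I rely on the 30 N push, which is well above the 5–15 N that slides both bars.
- **Other things on the bench:** I did not re-measure them. No move touched one, and none of those in view looked moved.

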